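# Set the stock tags on a lab parts board

### The arm

A 6-joint arm with a two-finger parallel gripper is mounted at the origin on the work surface. World frame = base frame: x ahead of the robot, y to its left, z up, the work surface at z = 0. Lengths are in m, angles in rad, forces in N, time in s.
With the tool pointing down it reaches from about 0.375 to 0.975 m from the base axis. Payload 3.8 kg.
Tool frame: the origin (TCP) lies midway between the tips of the shut fingers; the grasp point (between the pads) lies 19 mm behind it; z points along the fingers, y is the line along which they close (so a half turn about z gives the same grasp; the last joint's range is limited). The gripper opens to 85 mm and grips with 20 to 120 N. Pads are 22 mm wide; open, the fingers measure 114 mm over their backs; the gripper's body (76 mm by 85 mm) begins 54 mm behind the grasp point. The pads swing forward as they close: fully open they stand 13 mm farther back than shut.
Start: joints at [-1.281, 0.264, 1.604, -0, 1.274, -0.037], TCP at [0.217, -0.639, 0.231] pointing down, gripper open.
Joint ranges: [-2.63, 2.63], [-0.94, 2.18], [0.31, 2.57], [-1.31, 4.45], [0, 2.66], [-2.55, 2.55]. Speed limits (rad/s): [2.57, 2.57, 3.14, 3.14, 3.14, 3.14].

### API

Orientations are given as [roll, pitch, yaw] about the fixed x, y, z axes, in that order (R = Rz(yaw) Ry(pitch) Rx(roll)).
In Python, from rig import arm, vision gives the robot as it stands.
- The arm moves only by the shell command python3 -m jog 'ROWS' [FORCE]. ROWS is JSON, a list of rows, each an object of numbers: "dx", "dy", "dz": the shift along the tool's x, y, z in units of 40 mm (1.0 is 40 mm); "turn": the turn about the tool's z in units of 10 degrees (1.0 is 10 degrees); "jaw": the opening, from 0 (shut) to 1 (fully open). A call has exactly 5 rows; each row shifts and turns the commanded pose from where the row before left it, along the tool's axes as they then stand; what a row does not reach is not made up. A row lasts 1/8 s, in which the tool goes at most 62.5 mm and 10.7 degrees, less where a joint would pass 70% of its speed; a pose out of reach is approached as far as the arm can. A call is refused whole if a number of a shift passes 1 or a number of a turn 1, either way. A call with a gripper value outside its range is refused whole. The fingers move at their own pace and stop on an object; FORCE is the grip in N (left out, the last holds). Time passes only in rows, so rows that do not move let the fingers close, or fill a call up. It gives the time, the measured TCP pose, the force, the opening and the grip force at its end, in the units of the state.
- arm.observe(): the state, without advancing time (a new reading comes with each control period).
- vision.capture(name): name is "side" or "top" or "wrist"; returns the picture (384x512x3 uint8, red, green, blue); there is no depth.
- vision.camera_params(name): a dict with "fx", "fy", "cx", "cy" (pixels), "eye" and "rotation" of the camera in the world; the wrist camera has in their place "mount" (4x4, takes a point from camera to tool coordinates, whose origin is the TCP and whose axes are the flange's). Camera axes: x right, y down, z forward; pixel columns grow to the right and rows downward; lengths in m; the calibration is good to about 2 mm. A picture is of the moment at which its call begins: read the wrist's pose just before it. camera_params takes no time and is no camera call.
- arm.close_job(): hands the job in; it is judged then, once.
The state is a dict: "time_s": time; "joint_pos": joint angles; "qvel": joint speeds; "joint_torque": joint torques, N m; "eef_pos": TCP position; "tool_rot": TCP orientation; "force": force on the tool from outside, world axes, zero at the start; "wrist_torque": the same for the moment, N m; "gripper_width": opening from 0.0 (shut) to 1.0 (fully open); "grip_force": force on a finger pad.
Only numpy, scipy, OpenCV 4.12 (cv2) and the standard library are available. Lean on these libraries where they do the work, as an engineer would, in place of code of your own. Each camera call takes 0.05 s, during which the arm holds its last target. There are 200 camera calls.

### The job

Two of the stock tags on the parts board are wrong: set them right so that only the full bins show green, and the tags in front of the empty bins show red. Flip each wrong tag over its hinge with a fingertip until it lies fully down on the other side, pushing gently and without pinching it. Leave the tags that are already right as they are, and do not lift or shift the bins or anything else on the bench.

Things in the scene. Friction and masses are not known exactly. Their poses are not given: they have to be found in the camera images.
- board: Dark base plate 290 x 480 x 12 mm of the parts board, lying on the bench; origin at the centre of its underside, x from the tags towards the bins, y along the row. It carries a row of four flip-tag holders on a 30 mm aluminium profile along its front (robot-side) edge and, behind each holder, one blue bin. Which bin stands behind which tag varies.
- holder_1: Black tag holder, fixed, 34 x 68 mm (x, y), on the profile; origin at the centre of its underside, 42 mm above the bench. y runs along the row (neighbours 96 mm apart); +x points level to its own bin (bin centre 155 mm along +x). The tag's hinge pin lies along y, 20 mm above the origin. Ears at y = -30 and +30 mm are 26 mm high; two sloping rests reach 21 mm either side of the pin.
- tag_1 (a joint): Hinge of the tag in holder_1, rad: a slippery hard plastic leaf, 14 g, 52 mm wide along y, 52 mm from pin to free edge, 3 mm thick. 0: lies towards the robot (-x), sloping up 30 degrees to its free edge, RED face up. 2.09: lies over towards the bin (+x), same slope, GREEN face up. Upright at 1.05, where slight friction may hold it; falls to its stop by itself from about 20 degrees past upright.
- tag_1_edge (a point): Middle of the free edge of tag_1 (a bead 7 mm thick, 52 mm long along y); moves with the tag. At rest it is 45 mm from the pin horizontally and 26 mm above it (88 mm above the bench).
- holder_2: As holder_1; the holder of the next tag (numbers do not follow the order along the row).
- tag_2 (a joint): Hinge of the tag in holder_2; as tag_1.
- tag_2_edge (a point): Middle of the free edge of tag_2 (a bead 7 mm thick, 52 mm long along y); moves with the tag. At rest it is 45 mm from the pin horizontally and 26 mm above it (88 mm above the bench).
- holder_3: As holder_1; the holder of the next tag (numbers do not follow the order along the row).
- tag_3 (a joint): Hinge of the tag in holder_3; as tag_1.
- tag_3_edge (a point): Middle of the free edge of tag_3 (a bead 7 mm thick, 52 mm long along y); moves with the tag. At rest it is 45 mm from the pin horizontally and 26 mm above it (88 mm above the bench).
- holder_4: As holder_1; the holder of the next tag (numbers do not follow the order along the row).
- tag_4 (a joint): Hinge of the tag in holder_4; as tag_1.
- tag_4_edge (a point): Middle of the free edge of tag_4 (a bead 7 mm thick, 52 mm long along y); moves with the tag. At rest it is 45 mm from the pin horizontally and 26 mm above it (88 mm above the bench).
- full_bin_1: A FULL blue picking bin, 110 x 86 x 52 mm, heaped with small brass spacers; loose on the board, origin at the centre of its underside, front lip towards its tag. Its rim is 64 mm above the bench.
- full_bin_2: A FULL blue picking bin, 110 x 86 x 52 mm, heaped with small steel sockets; loose on the board, origin at the centre of its underside, front lip towards its tag. Its rim is 64 mm above the bench.
- empty_bin_1: An EMPTY blue picking bin, same size as the full ones, nothing in it; loose on the board, origin at the centre of its underside.
- empty_bin_2: An EMPTY blue picking bin, same size as the full ones, nothing in it; loose on the board, origin at the centre of its underside.
- post: Bystander: steel optics post 13 mm thick, 79 mm tall on a 28 mm foot, standing loose on the -y end of the board; origin under its foot.
- jar: Bystander: small jar, 31 mm across, 45 mm tall, standing loose on the +y end of the board; origin under it.
- driver: Bystander: screwdriver 170 mm long lying on the bench beside the +y end of the board, roughly along x; origin under it.
- joystick: Bystander: black joystick box 125 x 85 x 38 mm, stick to 97 mm, on the right (-y); origin under its centre.
- multimeter: Bystander: yellow handheld meter 160 x 80 x 44 mm, lying on the right (-y); origin under its centre.
- mouse: Bystander: computer mouse 100 x 56 x 31 mm, on the left (+y); origin under its centre.
- tape: Bystander: roll of clear tape 90 mm across, 19 mm high, lying on the left (+y); origin under its centre.

How it is judged:
At the end, for the whole second after the job is handed in: Every tag in front of a full bin lies fully over with its green face up (joint above 1.97 rad), every tag in front of an empty bin lies fully towards the robot with its red face up (joint below 0.12 rad), all tags are at rest, and the bins and loose things are within 20 mm of where they stood ((not (y of full_bin_1 in the frame of holder_1 between -0.048 and 0.048 m) or value of joint tag_1 above 1.97 rad) and (not (y of full_bin_2 in the frame of holder_1 between -0.048 and 0.048 m) or value of joint tag_1 above 1.97 rad) and (not (y of empty_bin_1 in the frame of holder_1 between -0.048 and 0.048 m) or value of joint tag_1 below 0.12 rad) and (not (y of empty_bin_2 in the frame of holder_1 between -0.048 and 0.048 m) or value of joint tag_1 below 0.12 rad) and velocity of joint tag_1 between -0.1 and 0.1 rad/s and (not (y of full_bin_1 in the frame of holder_2 between -0.048 and 0.048 m) or value of joint tag_2 above 1.97 rad) and (not (y of full_bin_2 in the frame of holder_2 between -0.048 and 0.048 m) or value of joint tag_2 above 1.97 rad) and (not (y of empty_bin_1 in the frame of holder_2 between -0.048 and 0.048 m) or value of joint tag_2 below 0.12 rad) and (not (y of empty_bin_2 in the frame of holder_2 between -0.048 and 0.048 m) or value of joint tag_2 below 0.12 rad) and velocity of joint tag_2 between -0.1 and 0.1 rad/s and (not (y of full_bin_1 in the frame of holder_3 between -0.048 and 0.048 m) or value of joint tag_3 above 1.97 rad) and (not (y of full_bin_2 in the frame of holder_3 between -0.048 and 0.048 m) or value of joint tag_3 above 1.97 rad) and (not (y of empty_bin_1 in the frame of holder_3 between -0.048 and 0.048 m) or value of joint tag_3 below 0.12 rad) and (not (y of empty_bin_2 in the frame of holder_3 between -0.048 and 0.048 m) or value of joint tag_3 below 0.12 rad) and velocity of joint tag_3 between -0.1 and 0.1 rad/s and (not (y of full_bin_1 in the frame of holder_4 between -0.048 and 0.048 m) or value of joint tag_4 above 1.97 rad) and (not (y of full_bin_2 in the frame of holder_4 between -0.048 and 0.048 m) or value of joint tag_4 above 1.97 rad) and (not (y of empty_bin_1 in the frame of holder_4 between -0.048 and 0.048 m) or value of joint tag_4 below 0.12 rad) and (not (y of empty_bin_2 in the frame of holder_4 between -0.048 and 0.048 m) or value of joint tag_4 below 0.12 rad) and velocity of joint tag_4 between -0.1 and 0.1 rad/s and distance of each of full_bin_1, full_bin_2, empty_bin_1, empty_bin_2, post, jar, driver, joystick, multimeter, mouse, tape from where it was at the start of the episode below 0.02 m); the robot touches nothing.
It fails at once if the fingers pinch or force a tag or its holder (more than 18 N) (contact force between any of holder_1, holder_2, holder_3, holder_4 and the fingers above 18 N).
It fails at once if a bin is lifted, pulled or pushed more than 20 mm from its place (distance of any of full_bin_1, full_bin_2, empty_bin_1, empty_bin_2 from where it was at the start of the episode above 0.02 m).
It fails at once if a loose thing on the bench is lifted or shifted more than 20 mm (distance of any of post, jar, driver, joystick, multimeter, mouse, tape from where it was at the start of the episode above 0.02 m).
It fails at once if a tag that was already right is turned over (past upright) ((y of full_bin_1 in the frame of holder_1 between -0.048 and 0.048 m and value of joint tag_1 below 1.047 rad) or (y of full_bin_2 in the frame of holder_1 between -0.048 and 0.048 m and value of joint tag_1 below 1.047 rad) or (y of full_bin_1 in the frame of holder_3 between -0.048 and 0.048 m and value of joint tag_3 below 1.047 rad) or (y of full_bin_2 in the frame of holder_3 between -0.048 and 0.048 m and value of joint tag_3 below 1.047 rad) or (y of empty_bin_1 in the frame of holder_2 between -0.048 and 0.048 m and value of joint tag_2 above 1.047 rad) or (y of empty_bin_2 in the frame of holder_2 between -0.048 and 0.048 m and value of joint tag_2 above 1.047 rad) or (y of empty_bin_1 in the frame of holder_4 between -0.048 and 0.048 m and value of joint tag_4 above 1.047 rad) or (y of empty_bin_2 in the frame of holder_4 between -0.048 and 0.048 m and value of joint tag_4 above 1.047 rad)).
It also fails if it takes over 45 s, if anything falls off the work surface, if the arm or the gripper's body presses on something with over 40 N, if the wrist force passes 120 N, or if a joint passes its speed limit or range.

## Working session

There is one attempt and no reset: what is moved stays moved. The work goes in short steps, Python scripts to look and compute and a shell command to move; the robot and the scene stay as the last step left them, time stands still between calls to the robot, and variables do not carry over. Pictures are saved under pics/ and viewed, at most 10 in all, crops included, and the job is handed in when it is done.

```bash
mkdir -p pics
python3 - <<'E'
from rig import arm,vision
import cv2,numpy as np
for n in("top","side"):
    p=vision.camera_params(n);print(n,{k:np.round(v,4).tolist() for k,v in p.items()})
    cv2.imwrite(f"pics/{n}0.png",cv2.cvtColor(vision.capture(n),cv2.COLOR_RGB2BGR))
s=arm.observe();print(s["time_s"],s["eef_pos"],s["tool_rot"],s["force"])
E
```

```text
top {'fx': 354.32, 'fy': 354.32, 'cx': 258.2572, 'cy': 189.2641, 'eye': [0.4254, -0.0184, 1.3109], 'rotation': [-3.015, 0.0286, -1.5963]}
side {'fx': 485.4084, 'fy': 485.4084, 'cx': 249.978, 'cy': 194.7016, 'eye': [0.3099, 0.8876, 1.0445], 'rotation': [-2.379, -0.0175, -2.8337]}
0.1 [ 0.21649128 -0.63864549  0.23006668] [-3.13955679e+00 -4.24874015e-05  3.26826679e-01] [-0.2989773  -0.25174686  0.34707493]
```

View pics/top0.png

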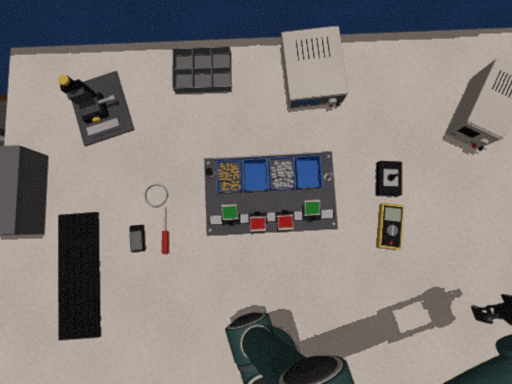

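View pics/side0.png

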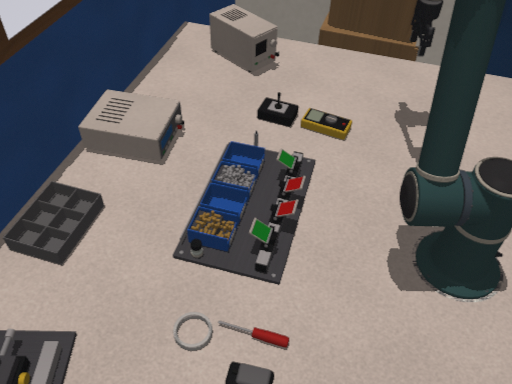

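The row from left to right in the top view, with the tags at these pixels:
- Brass bin, green tag (230,212): right.
- Empty bin, red tag (258,223): right.
- Sockets bin, red tag (285,222): wrong.
- Empty bin, green tag (312,208): wrong.

Next I'll locate the tags.

```bash
cat > h.py <<'E'
from rig import arm,vision
import cv2,numpy as np
from scipy.spatial.transform import Rotation as Ro
def ray(n,u,v,z,T=None):
    p=vision.camera_params(n); d=np.array([(u-p["cx"])/p["fx"],(v-p["cy"])/p["fy"],1])
    if "eye" in p: e=np.array(p["eye"]);R=Ro.from_euler("xyz",p["rotation"]).as_matrix()
    else:
        M=T@np.array(p["mount"]); e=M[:3,3];R=M[:3,:3]
    d=R@d; return e+d*(z-e[2])/d[2]
def blobs(im,amin=60):
    h=cv2.cvtColor(im,cv2.COLOR_RGB2HSV);out=[]
    for c,m in(("R",((h[...,0]<8)|(h[...,0]>172))),("G",(h[...,0]>45)&(h[...,0]<75))):
        m=(m&(h[...,1]>150)&(h[...,2]>80)).astype(np.uint8)
        k,l,s,ce=cv2.connectedComponentsWithStats(m)
        out+=[(c,*ce[i],int(s[i,4]),s[i,:4].tolist()) for i in range(1,k) if s[i,4]>amin]
    return out
def tcp():
    s=arm.observe();T=np.eye(4);T[:3,:3]=Ro.from_euler("xyz",s["tool_rot"]).as_matrix();T[:3,3]=s["eef_pos"];return T,s
E
python3 - <<'E'
from h import *
for n in("top","side"):
    for b in blobs(vision.capture(n)):
        print(n,b[0],np.round(b[1:3],1),b[3],b[4],ray(n,b[1],b[2],0.075).round(4))
E
```

```text
top R [285.  221.5] 130 [279, 217, 13, 10] [ 0.4681 -0.0769  0.075 ]
top R [257.2 222.9] 138 [251, 218, 14, 11] [0.4657 0.0198 0.075 ]
top R [164.7 242.2] 124 [162, 231, 6, 23] [0.4074 0.3433 0.075 ]
top G [311.6 207.6] 117 [306, 203, 12, 10] [ 0.514  -0.1711  0.075 ]
top G [229.2 211.9] 119 [223, 207, 13, 11] [0.5068 0.1167 0.075 ]
side R [293.7 183.4] 143 [286, 177, 16, 14] [ 0.4707 -0.082   0.075 ]
side R [285.9 207.7] 160 [278, 201, 17, 14] [0.4679 0.0148 0.075 ]
side R [270.3 337.1] 377 [252, 328, 37, 19] [0.404 0.391 0.075]
side G [286.4 158.7] 135 [279, 151, 15, 16] [ 0.5166 -0.1763  0.075 ]
side G [260.8 230.4] 216 [252, 221, 18, 20] [0.5094 0.1123 0.075 ]
```

```bash
python3 -m jog '[{"turn":1,"dy":-0.5,"jaw":0},{"turn":0.73,"dy":-1,"jaw":0},{"dy":-1,"dx":0.3,"jaw":0},{"dy":-1,"dx":0.4,"jaw":0},{"dy":-1,"dx":0.4,"jaw":0}]'
```

```text
validation failed for argument at $[0]...
```

```bash
python3 -m jog '[{"dx":0,"dy":-0.5,"dz":0,"turn":1,"jaw":0},{"dx":0,"dy":-1,"dz":0,"turn":0.73,"jaw":0},{"dx":0.3,"dy":-1,"dz":0,"turn":0,"jaw":0},{"dx":0.4,"dy":-1,"dz":0,"turn":0,"jaw":0},{"dx":0.4,"dy":-1,"dz":0,"turn":0,"jaw":0}]'
```

```text
time_s: 0.82
eef_pos: [0.2453, -0.4584, 0.2311]
tool_rot: [-3.141, -0.0, 0.024]
force: [1.1, -0.2, 1.7]
gripper_width: 0.001
grip_force: 0.0
```

```bash
R='x'; python3 -m jog '[{"dx":0.4,"dy":-0.95,"dz":0,"turn":0,"jaw":0},{"dx":0.4,"dy":-0.95,"dz":0,"turn":0,"jaw":0},{"dx":0.4,"dy":-0.95,"dz":0,"turn":0,"jaw":0},{"dx":0.4,"dy":-0.95,"dz":0,"turn":0,"jaw":0},{"dx":0.4,"dy":-0.95,"dz":0,"turn":0,"jaw":0}]' && python3 -m jog '[{"dx":0.4,"dy":-0.95,"dz":0,"turn":0,"jaw":0},{"dx":0.4,"dy":-0.95,"dz":0,"turn":0,"jaw":0},{"dx":0.4,"dy":-0.95,"dz":0,"turn":0,"jaw":0},{"dx":0.4,"dy":-0.7,"dz":0,"turn":0,"jaw":0},{"dx":0.2,"dy":-0.3,"dz":0,"turn":0,"jaw":0}]'
python3 - <<'E'
from h import *
T,s=tcp(); im=vision.capture("wrist"); cv2.imwrite("pics/w1.png",cv2.cvtColor(im,cv2.COLOR_RGB2BGR))
print(s["eef_pos"],s["tool_rot"],s["qvel"].round(3) if hasattr(s["qvel"],"round") else s["qvel"])
for b in blobs(im,300): print(b[0],np.round(b[1:3]),b[3:],ray("wrist",b[1],b[2],.075,T).round(4))
E
```

```text
time_s: 1.45
eef_pos: [0.3207, -0.2665, 0.2313]
tool_rot: [3.141, -0.0, 0.024]
force: [0.9, -0.1, -0.2]
gripper_width: 0.004
grip_force: 0.0
time_s: 2.08
eef_pos: [0.3889, -0.1108, 0.2313]
tool_rot: [3.142, -0.0, 0.027]
force: [-0.2, 0.3, -0.4]
gripper_width: 0.001
grip_force: 0.0
[ 0.38893463 -0.11075491  0.23126396] [ 3.14157605e+00 -1.37468662e-04  2.70706299e-02] [ 0.255  0.072 -0.054 -0.016 -0.018  0.268]
R [97. 75.] (2753, [66, 51, 62, 49]) [0.4674 0.0218 0.075 ]
R [212.  75.] (2751, [183, 51, 58, 49]) [ 0.4701 -0.0747  0.075 ]
G [330.  22.] (2634, [300, 0, 64, 46]) [ 0.513  -0.1695  0.075 ]
```

View pics/w1.png

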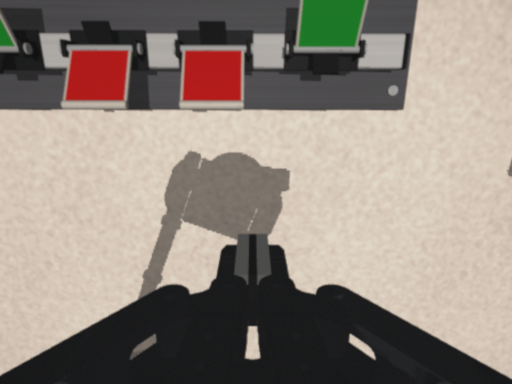

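The close view shows the wrong red tag at (212,75) and the wrong green one at (330,22). I'll go down in front of the red one.

```bash
python3 -m jog '[{"dx":0.2,"dy":-0.5,"dz":0.5,"turn":0,"jaw":0},{"dx":0.1,"dy":-0.2,"dz":1,"turn":0,"jaw":0},{"dx":0,"dy":0,"dz":1,"turn":0,"jaw":0},{"dx":0,"dy":0,"dz":1,"turn":0,"jaw":0},{"dx":0,"dy":0,"dz":0.4,"turn":0,"jaw":0}]' && python3 -m jog '[{"dx":0,"dy":0,"dz":0,"turn":0,"jaw":0},{"dx":0,"dy":0,"dz":0,"turn":0,"jaw":0},{"dx":0,"dy":0,"dz":0,"turn":0,"jaw":0},{"dx":0,"dy":0,"dz":0,"turn":0,"jaw":0},{"dx":0,"dy":0,"dz":0,"turn":0,"jaw":0}]'
python3 - <<'E'
from h import *
T,s=tcp(); im=vision.capture("wrist"); cv2.imwrite("pics/w2.png",cv2.cvtColor(im,cv2.COLOR_RGB2BGR))
for b in blobs(im,300): print(b[0],np.round(b[1:3]),b[3:],ray("wrist",b[1],b[2],.075,T).round(4))
E
```

```text
time_s: 2.75
eef_pos: [0.3975, -0.0841, 0.0726]
tool_rot: [-3.141, 0.005, 0.024]
force: [0.3, -0.2, 0.3]
gripper_width: 0.002
grip_force: 0.0
time_s: 3.38
eef_pos: [0.4003, -0.0839, 0.0758]
tool_rot: [3.141, -0.001, 0.025]
force: [-0.7, 0.4, 0.1]
gripper_width: 0.002
grip_force: 0.0
R [ 29. 100.] (6154, [0, 51, 66, 104]) [0.4677 0.0095 0.075 ]
R [236. 103.] (12135, [175, 51, 122, 104]) [ 0.4689 -0.0753  0.075 ]
G [464.  20.] (3881, [411, 0, 101, 41]) [ 0.5018 -0.1624  0.075 ]
```

View pics/w2.png

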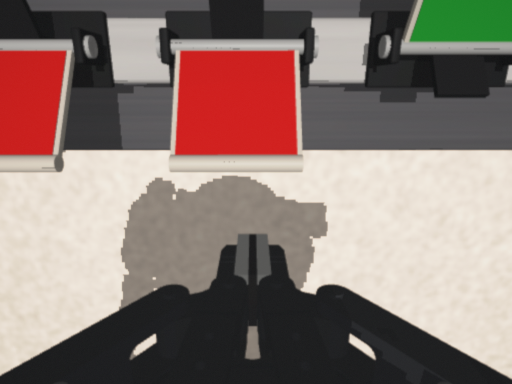

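```bash
python3 -m jog '[{"dx":0.3,"dy":-0.2,"dz":0,"turn":0,"jaw":0},{"dx":0.35,"dy":0,"dz":0,"turn":0,"jaw":0},{"dx":0.3,"dy":0,"dz":-0.05,"turn":0,"jaw":0},{"dx":0.3,"dy":0,"dz":-0.15,"turn":0,"jaw":0},{"dx":0.3,"dy":0,"dz":-0.2,"turn":0,"jaw":0}]' && python3 -m jog '[{"dx":0.2,"dy":0,"dz":-0.1,"turn":0,"jaw":0},{"dx":0,"dy":0,"dz":0,"turn":0,"jaw":0},{"dx":0,"dy":0,"dz":0,"turn":0,"jaw":0},{"dx":0,"dy":0,"dz":0,"turn":0,"jaw":0},{"dx":0,"dy":0,"dz":0,"turn":0,"jaw":0}]'
python3 - <<'E'
from h import *
T,s=tcp(); im=vision.capture("wrist"); cv2.imwrite("pics/w3.png",cv2.cvtColor(im,cv2.COLOR_RGB2BGR))
E
```

```text
time_s: 4.05
eef_pos: [0.4626, -0.0742, 0.0916]
tool_rot: [-3.142, 0.0, 0.025]
force: [0.4, -0.8, -0.0]
gripper_width: 0.002
grip_force: 0.0
time_s: 4.68
eef_pos: [0.4692, -0.074, 0.0951]
tool_rot: [-3.142, 0.0, 0.025]
force: [0.3, 0.5, -0.7]
gripper_width: 0.001
grip_force: 0.0
```

View pics/w3.png

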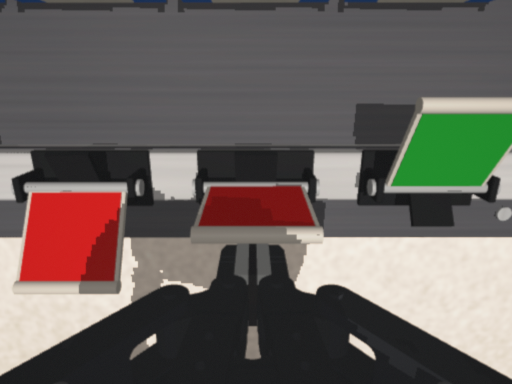

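The tag is rising on the fingertip, its free edge at row 234. I'll carry it on past upright.

```bash
python3 -m jog '[{"dx":0.3,"dy":0,"dz":0,"turn":0,"jaw":0},{"dx":0.3,"dy":0,"dz":0,"turn":0,"jaw":0},{"dx":0.3,"dy":0,"dz":0,"turn":0,"jaw":0},{"dx":0.3,"dy":0,"dz":-0.1,"turn":0,"jaw":0},{"dx":0.2,"dy":0,"dz":-0.1,"turn":0,"jaw":0}]' && python3 -m jog '[{"dx":0,"dy":0,"dz":0,"turn":0,"jaw":0},{"dx":0,"dy":0,"dz":-0.5,"turn":0,"jaw":0},{"dx":0,"dy":0,"dz":-1,"turn":0,"jaw":0},{"dx":0,"dy":0,"dz":-1,"turn":0,"jaw":0},{"dx":0,"dy":0,"dz":0,"turn":0,"jaw":0}]'
python3 - <<'E'
from h import *
T,s=tcp(); im=vision.capture("wrist"); cv2.imwrite("pics/w4.png",cv2.cvtColor(im,cv2.COLOR_RGB2BGR))
for n in("top","side"):
    for b in blobs(vision.capture(n)):
        print(n,b[0],np.round(b[1:3],1),b[3],ray(n,b[1],b[2],0.075).round(4))
E
```

```text
time_s: 5.35
eef_pos: [0.5268, -0.0726, 0.1036]
tool_rot: [3.142, -0.0, 0.025]
force: [-0.2, 0.3, -0.4]
gripper_width: -0.0
grip_force: 0.0
time_s: 5.98
eef_pos: [0.5281, -0.0732, 0.2076]
tool_rot: [3.14, -0.008, 0.025]
force: [1.6, 0.6, 0.5]
gripper_width: 0.0
grip_force: 0.0
top R [254.7 223. ] 87 [0.4658 0.0284 0.075 ]
top R [164.6 242. ] 123 [0.4081 0.3434 0.075 ]
top G [229.3 211.8] 118 [0.507  0.1164 0.075 ]
side R [285.8 208.1] 148 [0.4679 0.0162 0.075 ]
side R [270.3 337.1] 376 [0.4041 0.391  0.075 ]
side G [286.4 158.7] 135 [ 0.5166 -0.1763  0.075 ]
side G [260.8 230.4] 216 [0.5094 0.1123 0.075 ]
```

View pics/w4.png

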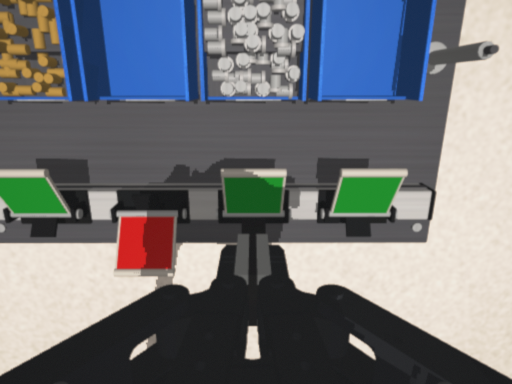

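The first tag is over: it shows green at (253,193). Now I'll go behind the wrong green tag at (367,195).

```bash
python3 -m jog '[{"dx":0.3,"dy":0.6,"dz":0,"turn":0,"jaw":0},{"dx":0.3,"dy":0.9,"dz":0,"turn":0,"jaw":0},{"dx":0.3,"dy":0.7,"dz":0,"turn":0,"jaw":0},{"dx":0.1,"dy":0.25,"dz":0,"turn":0,"jaw":0},{"dx":0,"dy":0,"dz":0.5,"turn":0,"jaw":0}]' && python3 -m jog '[{"dx":0,"dy":0,"dz":0.8,"turn":0,"jaw":0},{"dx":0,"dy":0,"dz":0,"turn":0,"jaw":0},{"dx":0,"dy":0,"dz":0,"turn":0,"jaw":0},{"dx":0,"dy":0,"dz":0,"turn":0,"jaw":0},{"dx":0,"dy":0,"dz":0,"turn":0,"jaw":0}]'
python3 - <<'E'
from h import *
T,s=tcp(); im=vision.capture("wrist"); cv2.imwrite("pics/w5.png",cv2.cvtColor(im,cv2.COLOR_RGB2BGR))
E
```

```text
time_s: 6.75
eef_pos: [0.5688, -0.17, 0.1831]
tool_rot: [3.141, -0.002, 0.024]
force: [0.6, 0.9, -0.5]
gripper_width: -0.002
grip_force: 0.0
time_s: 7.38
eef_pos: [0.5689, -0.1697, 0.1527]
tool_rot: [3.141, -0.002, 0.025]
force: [0.4, -0.4, 0.4]
gripper_width: 0.001
grip_force: 0.0
```

View pics/w5.png

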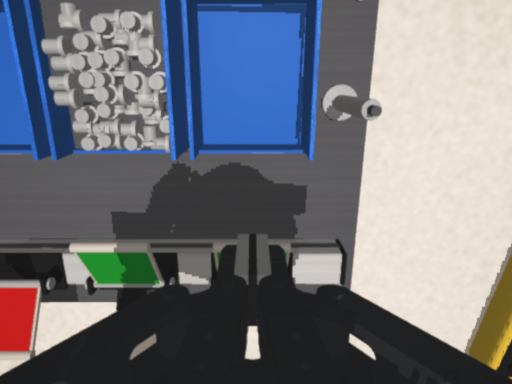

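The fingertip stands beyond the tag's edge and in line with it. The post at (350,105) is clear, so I'll go down and push back.

```bash
python3 -m jog '[{"dx":0,"dy":0.05,"dz":0.6,"turn":0,"jaw":0},{"dx":0,"dy":0,"dz":0.8,"turn":0,"jaw":0},{"dx":0,"dy":0,"dz":0.5,"turn":0,"jaw":0},{"dx":0,"dy":0,"dz":0,"turn":0,"jaw":0},{"dx":0,"dy":0,"dz":0,"turn":0,"jaw":0}]' && python3 -m jog '[{"dx":-0.3,"dy":0,"dz":0,"turn":0,"jaw":0},{"dx":-0.3,"dy":0,"dz":0,"turn":0,"jaw":0},{"dx":-0.3,"dy":0,"dz":-0.1,"turn":0,"jaw":0},{"dx":-0.3,"dy":0,"dz":-0.15,"turn":0,"jaw":0},{"dx":-0.3,"dy":0,"dz":-0.25,"turn":0,"jaw":0}]'
```

```text
time_s: 8.05
eef_pos: [0.569, -0.1719, 0.0763]
tool_rot: [3.141, -0.001, 0.025]
force: [-0.6, -0.7, 0.1]
gripper_width: -0.004
grip_force: 0.0
time_s: 8.68
eef_pos: [0.5069, -0.173, 0.0957]
tool_rot: [-3.141, 0.001, 0.025]
force: [0.0, -0.1, -0.2]
gripper_width: -0.004
grip_force: 0.0
```

Go on to x ≈ 0.455, then up.

```bash
python3 -m jog '[{"dx":-0.3,"dy":0,"dz":0,"turn":0,"jaw":0},{"dx":-0.3,"dy":0,"dz":0,"turn":0,"jaw":0},{"dx":-0.3,"dy":0,"dz":-0.1,"turn":0,"jaw":0},{"dx":-0.3,"dy":0,"dz":-0.1,"turn":0,"jaw":0},{"dx":0,"dy":0,"dz":0,"turn":0,"jaw":0}]' && python3 -m jog '[{"dx":0,"dy":0,"dz":-0.5,"turn":0,"jaw":0},{"dx":0,"dy":0,"dz":-1,"turn":0,"jaw":0},{"dx":-0.5,"dy":0,"dz":-1,"turn":0,"jaw":0},{"dx":-0.5,"dy":0,"dz":0,"turn":0,"jaw":0},{"dx":0,"dy":0,"dz":0,"turn":0,"jaw":0}]'
python3 - <<'E'
from h import *
im=vision.capture("wrist"); s=vision.capture("side")[90:330,130:450]
cv2.imwrite("pics/w6.png",cv2.cvtColor(np.hstack([cv2.resize(im,(400,300)),cv2.resize(s,(400,300))]),cv2.COLOR_RGB2BGR))
E
```

```text
time_s: 9.3
eef_pos: [0.4595, -0.1744, 0.1036]
tool_rot: [3.141, -0.0, 0.024]
force: [0.8, -0.1, 0.8]
gripper_width: -0.001
grip_force: 0.0
time_s: 9.93
eef_pos: [0.42, -0.1754, 0.2039]
tool_rot: [3.141, -0.001, 0.024]
force: [0.2, -0.1, -0.5]
gripper_width: 0.001
grip_force: 0.0
```

View pics/w6.png

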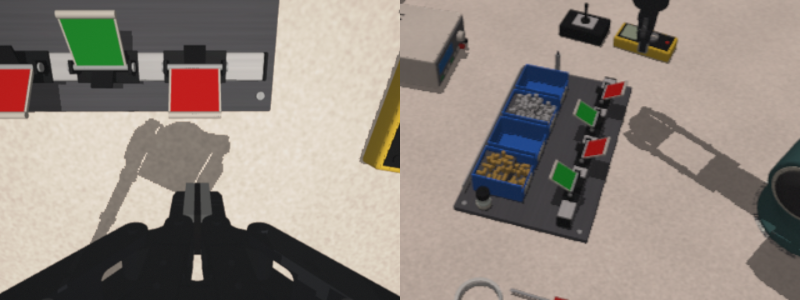

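Both tags now lie over: the left half shows red at (195,90) and green at (92,40). In the side view, sockets and brass show green and both empty bins red. Nothing else has moved.

```bash
python3 -c "
from rig import arm
print(arm.close_job())"
```

```text
the job is handed in; nothing more can be done
None
```

I flipped the two wrong tags: sockets bin to green, end empty bin to red. In the last pictures all four tags matched their bins and nothing else had visibly moved; I handed the job in at about 10 s, and no verdict came back.

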